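# Tuck the last slide mailer under the holder's weighted arm

### The arm

A 6-joint arm with a two-finger parallel gripper is mounted at the origin on the work surface. World frame = base frame: x ahead of the robot, y to its left, z up, the work surface at z = 0. Lengths are in m, angles in rad, forces in N, time in s.
With the tool pointing down it reaches from about 0.35 to 0.775 m from the base axis. Payload 7.3 kg.
Tool frame: the origin (TCP) lies at the very end of the fingers, on their centre line; the grasp point (between the pads) lies grip_point_offset behind it (grip_point_offset is the distance from the TCP to the grasp point, in m); z points along the fingers, y is the direction in which the jaws open and shut (so a half turn about z gives the same grasp; the last joint's range is limited). The gripper opens to 92 mm and grips with 3 to 60 N. Pads are 19 mm wide; open, the fingers measure 130 mm over their backs; the gripper's body (75 mm by 190 mm) begins 47 mm behind the grasp point.
Start: joints at [-0.146, 0.342, 1.524, -0, 1.275, -0.146], TCP at [0.525, 0, 0.227] pointing down, gripper open.
Joint ranges: [-2.53, 2.53], [-0.77, 2.02], [0.04, 2.7], [-1, 4.14], [0.28, 2.66], [-3.11, 3.11]. Speed limits (rad/s): [2.57, 2.57, 3.14, 3.14, 3.14, 3.14].

### API

Orientations are given as [roll, pitch, yaw] about the fixed x, y, z axes, in that order (R = Rz(yaw) Ry(pitch) Rx(roll)).
In Python, from cell import * gives the robot as it stands.
- The arm moves only by the shell command python3 -m inch 'ROWS' [OPENING] [FORCE]. ROWS is JSON, a list that holds one entry, the list of rows, each a list of 4 numbers: the shift along the tool's x, y, z in mm, then the turn about the tool's z in rad. In form: [[[x, y, z, roll], ...]]. A call has 1 to 10 rows; each row shifts and turns the commanded pose from where the row before left it, along the tool's axes as they then stand; what a row does not reach is not made up. A row lasts 1/8 s, in which the tool goes at most 62.5 mm and 10.7 degrees, less where a joint would pass 70% of its speed; a pose out of reach is approached as far as the arm can. A call with a gripper value outside its range is refused whole. OPENING is the closure, from -1 (fully open) to 1 (shut), set as the call begins (- or left out, the last holds). The fingers move at their own pace and stop on an object; FORCE is the grip in N (left out, the last holds). Time passes only in rows, so rows that do not move let the fingers close. It gives the time, the measured TCP pose, the force and the opening at its end, in the units of the state.
- observe(): the state, without advancing time (a new reading comes with each control period).
- read_camera(name): name is "scene" or "side" or "wrist"; returns a dict with "img" (384x512x3 uint8, blue, green, red), "fx", "fy", "cx", "cy" (pixels), "eye" and "rotation" of the camera in the world; the wrist camera has in their place "T_tool_cam" (4x4, takes a point from camera to tool coordinates, whose origin is the TCP and whose axes are the flange's). Camera axes: x right, y down, z forward; pixel columns grow to the right and rows downward; lengths in m; the calibration is good to about 2 mm. A picture is of the moment at which its call begins: read the wrist's pose just before it. There is no depth.
- hand_in(): hands the job in, once; it reports no verdict.
Trained networks look in the newest picture that a camera, given by its name, has taken for a name from the list of things; names that differ only in an ending like _2 or _b are one class to them, and where a whole thing is asked for, a point or a joint stands for the part that bears it (a point fixed in the world has none). Each returns a list of dicts, best first, with "conf" (0 to 1); they miss things now and then, are a little off and sometimes report something else, mostly with a low value. They report only what shows in the picture. A call takes as long as a camera call. They do not tell look-alikes from the thing itself.
- boxes_of(camera, label): "at" ([row, column] in pixels, amid what is visible of it).
- place_of(camera, label): "at" ([row, column] in pixels: a listed point, or the origin of a listed thing).
The state is a dict: "time": time; "qpos": joint angles; "qvel": joint speeds; "joint_efforts": joint torques, N m; "tool_pos": TCP position; "tool_rot": TCP orientation; "contact_force": force on the tool from outside, world axes, zero at the start; "torque": the same for the moment, N m; "opening": finger opening in m.
Only numpy, scipy, OpenCV 4.12 (cv2) and the standard library are available. Lean on these libraries where they do the work, as an engineer would, in place of code of your own. Each camera call takes 0.05 s, during which the arm holds its last target. There are 200 camera calls.

### The job

One two-slide mailer, the same wide flat white case as the three in the holder, is still lying loose on the table: tuck it under the holder's weighted hold-down arm. It should end flat and square on top of the pile between the guide rods, thumb tab to the front like the others, with the arm resting on it and holding the whole pile down. Let the arm down by hand, do not let it drop, and leave the other things on the table where they are.

Things in the scene. Friction and masses are not known exactly. Their poses are not given: they have to be found in the camera images.
- mailer_mid (a point): Centre (4 mm above the underside) of the loose two-slide mailer: a rigid white plastic case 86 mm long (its x) x 56 mm wide (its y) x 8 mm thick (its z, up), about 35 g, lid with two slide windows side by side, lying flat on the table. A thumb tab 18 mm wide stands 5.5 mm out of the middle of its -x end.
- mailer_tab (a point): Middle of that thumb tab, 46 mm from the mailer's centre along its -x.
- holder: Steel holder, fixed. Origin on the table under the middle of the pile; x points to its back (hinge side), -x is its front. Base plate x -49 to 85 mm, y -45 to 45 mm, top 10 mm up. Three mailers lie in it (pile top 34 mm up). Two rear guide rods, tops 58 mm up, at y = -19 and +19 mm, front faces at x = 46 mm: 3 mm behind a centred mailer.
- seat (a point): Where the centre of a fourth, centred mailer lies: on the holder, 38 mm above its origin. Four upright 6 mm side guide rods stand at x = -30 and +30 mm, y = -34 and +34 mm from it: 62 mm clear between inner faces (3 mm spare each side); above 50 mm over the table they flare outwards, tops 64 mm up. Open to the front and, 54 mm wide, between the rods at each side.
- hinge_pin (a point): On the holder: the arm's pivot, its axis along the holder's y; 62 mm behind the holder's origin and 50 mm above the table, between two ears 26 mm apart overall (top 58 mm).
- hold_arm (a joint): Angle (rad) of the weighted hold-down arm. 0: level, reaching forward, resting on three mailers (the start); about 0.13 on four. Grows as the front end swings up and back; 1.57 upright; stop at 2.0. No spring: let go below about 1.5 it falls on to the pile, beyond 1.65 it falls back to the stop and stays. Steel weight (26 mm dia., 34 mm wide) 62 mm from the hinge; about 1.1 N to lift at the bar.
- finger_bar (a point): Centre of the black finger bar across the front end of the arm: 12 mm diameter, 44 mm long along the holder's y, flat ends, 128 mm from the hinge. At the start 50 mm above the table, 66 mm in front of the holder's origin, with free space around and under it. Held by its two ends it can turn between the fingers while the arm swings.
- pile1_mid (a point): White flat two-slide mailer in the pile, same make and size as the loose one (86 x 56 x 8 mm), thumb tab towards the front (-x of the holder). The point is its centre, 4 mm above its underside. This is the bottom one.
- pile2_mid (a point): White flat two-slide mailer in the pile, same make and size as the loose one (86 x 56 x 8 mm), thumb tab towards the front (-x of the holder). The point is its centre, 4 mm above its underside. This is the middle one.
- pile3_mid (a point): White flat two-slide mailer in the pile, same make and size as the loose one (86 x 56 x 8 mm), thumb tab towards the front (-x of the holder). The point is its centre, 4 mm above its underside. This is the top one.
- single_mid (a point): Centre of a narrower white single-slide mailer, 84 x 30 x 10 mm (a bystander, not to be used).
- cassette_mid (a point): Centre of a white test cassette, 70 x 21 x 5 mm (bystander).
- tube_mid (a point): Centre of a capped sample tube lying flat, 95 mm long, cap 17 mm (bystander).
- phone_mid (a point): Centre of a telephone, 72 x 148 x 8 mm, lying flat (bystander).
- marker_mid (a point): Centre of a marker pen, 138 mm long, 11 mm thick, lying flat (bystander).
- gel_mid (a point): Point 70 mm up the axis of a pump bottle of hand gel, 62 mm diameter, 168 mm tall (bystander).
Mind the look-alikes: they are no part of the job. What is shaped like the holder but brown is not meant. What is shaped like the part that bears mailer_mid but green is not meant.

How it is judged:
By the outcome, as a careful person would: the job done as asked, in the order asked, and still so for the second after the job is handed in, with the robot touching nothing.
It also fails if it takes over 72 s, if anything falls off the work surface, if the arm or the gripper's body presses on something with over 40 N, if the wrist force passes 120 N, or if a joint passes its speed limit or range.

## Working session

There is one attempt and no reset: what is moved stays moved. The work goes in short steps, Python scripts to look and compute and a shell command to move; the robot and the scene stay as the last step left them, time stands still between calls to the robot, and variables do not carry over. Pictures are saved under pics/ and viewed, about 8 in all and at most 12, crops included, and the job is handed in when it is done.

```bash
ls; mkdir -p pics; cat > h.py <<'E'
from cell import *
import numpy as np, cv2
from scipy.spatial.transform import Rotation as R
def cam(name):
    s=observe(); c=read_camera(name)
    if name=="wrist":
        T=np.eye(4); T[:3,:3]=R.from_euler('xyz',s['tool_rot']).as_matrix(); T[:3,3]=s['tool_pos']
        T=T@np.array(c['T_tool_cam']); c['eye']=T[:3,3]; c['rotation']=T[:3,:3]
    c['eye']=np.array(c['eye']); c['rotation']=np.array(c['rotation'])
    return c
def ray(c,at):
    d=np.array([(at[1]-c['cx'])/c['fx'],(at[0]-c['cy'])/c['fy'],1.]); return c['rotation']@d
def onz(c,at,z):
    d=ray(c,at); return c['eye']+d*(z-c['eye'][2])/d[2]
def px(c,p):
    q=c['rotation'].T@(np.array(p)-c['eye']); return np.array([c['cy']+c['fy']*q[1]/q[2],c['cx']+c['fx']*q[0]/q[2]])
E
python3 - <<'E'
from h import *
s=observe(); print({k:np.round(v,3) for k,v in s.items()})
try: print('gpo',grip_point_offset)
except Exception as e: print(e)
Z=dict(mailer_mid=.004,mailer_tab=.004,holder=0,seat=.038,hinge_pin=.05,finger_bar=.05,pile3_mid=.03,single_mid=.005,cassette_mid=.0025,tube_mid=.008,phone_mid=.004,marker_mid=.005,gel_mid=.07)
for n in("scene","side","wrist"):
    c=cam(n); cv2.imwrite(f'pics/{n}0.png',c['img']); print(n,np.round(c['eye'],3),c['fx'])
    for l,z in Z.items():
        print(' ',l,[(np.round(d['at']).astype(int).tolist(),round(d['conf'],2),np.round(onz(c,d['at'],z)[:2],3).tolist()) for d in place_of(n,l)[:3]])
a,b=[cv2.imread(f'pics/{n}0.png') for n in("scene","side")]
E
```

```text
pics
{'time': np.float64(0.0), 'qpos': array([-0.146,  0.343,  1.525, -0.   ,  1.275, -0.146]), 'qvel': array([ 0.001,  0.002,  0.001, -0.001, -0.   ,  0.001]), 'joint_efforts': array([ 1.0000e-03, -4.3125e+01, -2.4422e+01,  7.2000e-02,  5.6000e-02,
       -0.0000e+00]), 'tool_pos': array([0.525, 0.   , 0.226]), 'tool_rot': array([-3.14 , -0.   ,  1.571]), 'contact_force': array([-0.397, -0.493,  0.372]), 'torque': array([-0.06 ,  0.016,  0.002]), 'opening': np.float64(0.092)}
gpo 0.0188
scene [ 1.053 -0.056  1.011] 414.40868828550504Traceback (most recent call last):
  File "<stdin>", line 9, in <module>
  File "h.py", line 14, in onz
    d=ray(c,at); return c['eye']+d*(z-c['eye'][2])/d[2]
                                                   ~^^^
IndexError: invalid index to scalar variable.
```

```bash
sed -i "s/    return c$/    if c['rotation'].ndim==1: c['rotation']=R.from_euler('xyz',c['rotation']).as_matrix()\n    return c/" h.py
python3 - <<'E'
from h import *
print(read_camera("scene")['rotation'])
Z=dict(mailer_mid=.004,mailer_tab=.004,holder=0,seat=.038,hinge_pin=.05,finger_bar=.05,single_mid=.005)
for n in("scene","side","wrist"):
    c=cam(n); cv2.imwrite(f'pics/{n}0.png',c['img']); print(n,np.round(c['eye'],3),c['fx'])
    for l,z in Z.items():
        print(' ',l,[(np.round(d['at']).astype(int).tolist(),round(d['conf'],2),np.round(onz(c,d['at'],z)[:2],3).tolist()) for d in place_of(n,l)[:3]])
print(observe()['time'])
E
```

```text
[-2.61156557e+00 -1.91225422e-03  1.43797824e+00]
scene [ 1.053 -0.056  1.011] 414.40868828550504
  mailer_mid [([226, 209], 0.92, [0.564, -0.118]), ([208, 170], 0.64, [0.495, -0.219])]
  mailer_tab [([222, 224], 0.74, [0.557, -0.076]), ([214, 250], 0.7, [0.543, -0.005]), ([178, 381], 0.61, [0.475, 0.381])]
  holder [([130, 310], 0.9, [0.274, 0.216]), ([156, 242], 0.82, [0.344, -0.003]), ([190, 321], 0.62, [0.49, 0.205])]
  seat [([148, 242], 0.94, [0.342, -0.004]), ([124, 318], 0.78, [0.286, 0.232]), ([184, 321], 0.68, [0.493, 0.199])]
  hinge_pin [([162, 237], 0.95, [0.4, -0.024]), ([200, 322], 0.86, [0.549, 0.187]), ([140, 318], 0.7, [0.351, 0.217])]
  finger_bar [([108, 316], 0.71, [0.232, 0.236]), ([166, 326], 0.55, [0.443, 0.223])]
  single_mid [([229, 113], 0.73, [0.539, -0.373]), ([179, 381], 0.72, [0.48, 0.382]), ([195, 170], 0.67, [0.452, -0.22])]
side [-0.11   0.792  0.646] 429.9258311414864
  mailer_mid [([190, 303], 0.76, [0.503, -0.224]), ([201, 267], 0.56, [0.555, -0.102])]
  mailer_tab [([207, 260], 0.77, [0.549, -0.062]), ([195, 314], 0.72, [0.459, -0.217])]
  holder
[... 209 characters left out ...]
54], 0.93, [0.343, 0.226]), ([219, 295], 0.81, [0.392, -0.006]), ([228, 201], 0.79, [0.557, 0.17])]
  finger_bar [([258, 223], 0.86, [0.433, 0.228]), ([308, 299], 0.72, [0.21, 0.256]), ([239, 329], 0.6, [0.278, 0.019])]
  single_mid [([171, 321], 0.51, [0.53, -0.377])]
wrist [0.526 0.075 0.384] 326.49643298542424
  mailer_mid [([251, 288], 0.82, [0.567, -0.111]), ([326, 237], 0.61, [0.501, -0.225])]
  mailer_tab [([327, 202], 0.87, [0.452, -0.226]), ([220, 278], 0.78, [0.554, -0.069])]
  holder [([167, 106], 0.87, [0.346, -0.002])]
  seat [([168, 87], 0.65, [0.344, 0.004])]
  hinge_pin [([188, 141], 0.83, [0.404, -0.015])]
  finger_bar [([161, 19], 0.93, [0.281, 0.014])]
  single_mid []
1.35
```

View pics/scene0.png

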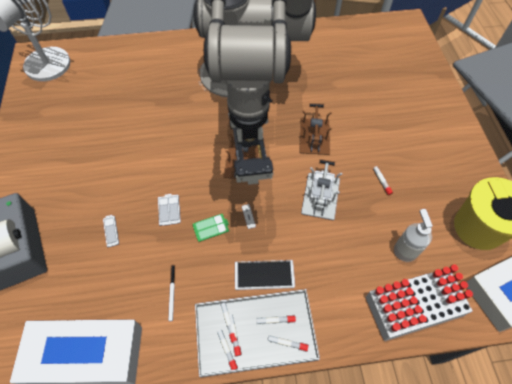

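```bash
python3 - <<'E'
import cv2,numpy as np
a=cv2.imread('pics/side0.png')[150:350,170:370]; b=cv2.imread('pics/wrist0.png')
cv2.imwrite('pics/c1.png',np.hstack([cv2.resize(a,(384,384),interpolation=2),cv2.resize(b,(416,384))]))
E
```

```text
(no output)
```

View pics/c1.png

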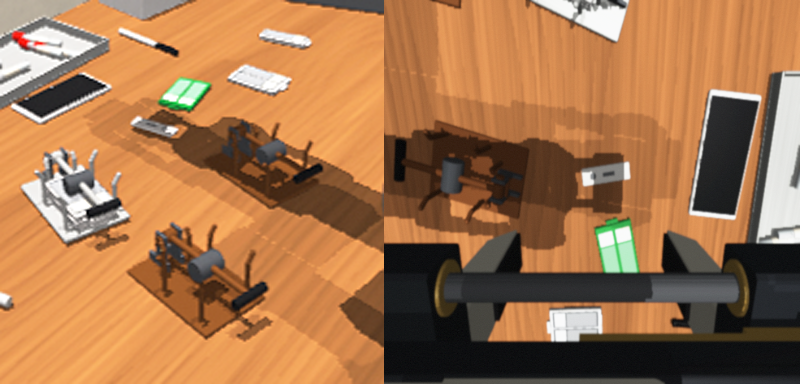

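Candidates. Mailer: white two-window case at scene (208,170), which is the one; the green one at (226,209) is a decoy; a narrow single at (229,113) and the cassette at (214,250) are bystanders. Holder: the steel one at (190,321), world about (0.49, 0.205); the brown ones at (130,310) and under the wrist at (0.345, 0) are decoys. I'll move above the steel holder for a close look first.

```bash
python3 -m inch '[[[46,3,-6,0],[46,3,-6,0],[46,3,-6,0],[46,3,-6,0]]]' -1; python3 -m inch '[[[0,0,0,-0.17],[0,0,0,-0.17],[0,0,0,-0.17],[0,0,0,-0.17],[0,0,0,-0.17],[0,0,0,-0.17],[0,0,0,-0.155],[0,0,0,0],[0,0,0,0]]]'
python3 - <<'E'
from h import *
s=observe(); print(s['tool_pos'],s['tool_rot'])
c=cam("wrist"); cv2.imwrite('pics/w1.png',c['img'])
Z=dict(holder=0,seat=.038,hinge_pin=.05,finger_bar=.05,pile3_mid=.03)
for l,z in Z.items():
    print(' ',l,[(np.round(d['at']).astype(int).tolist(),round(d['conf'],2),np.round(onz(c,d['at'],z)[:2],4).tolist()) for d in place_of("wrist",l)[:2]])
E
```

```text
time: 1.85
tool_pos: [0.537, 0.1855, 0.251]
tool_rot: [3.141, 0.0, 1.571]
contact_force: [0.6, -0.2, -0.6]
opening: 0.0918
time: 2.98
tool_pos: [0.537, 0.184, 0.2507]
tool_rot: [3.142, 0.0, 2.743]
contact_force: [0.3, -0.2, 0.1]
opening: 0.0913
[0.53700838 0.1840323  0.25071258] [3.14158167e+00 4.43904825e-05 2.74286259e+00]
  holder [([124, 260], 0.88, [0.4966, 0.2068]), ([70, 48], 0.61, [0.3433, 0.0017])]
  seat [([64, 23], 0.81, [0.3391, -0.0005]), ([123, 256], 0.59, [0.491, 0.2029])]
  hinge_pin [([177, 259], 0.88, [0.546, 0.1843]), ([126, 37], 0.72, [0.4018, -0.015])]
  finger_bar [([61, 254], 0.66, [0.4322, 0.2257])]
  pile3_mid [([123, 257], 0.61, [0.4916, 0.2041]), ([180, 259], 0.28, [0.5537, 0.1812])]
```

View pics/w1.png

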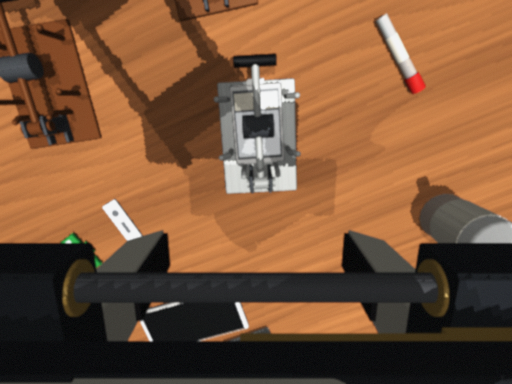

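```bash
python3 - <<'E'
import cv2
a=cv2.imread('pics/w1.png')[45:200,205:315]
cv2.imwrite('pics/w1c.png',cv2.resize(a,None,fx=3.8,fy=3.8,interpolation=cv2.INTER_CUBIC))
E
```

```text
(no output)
```

View pics/w1c.png

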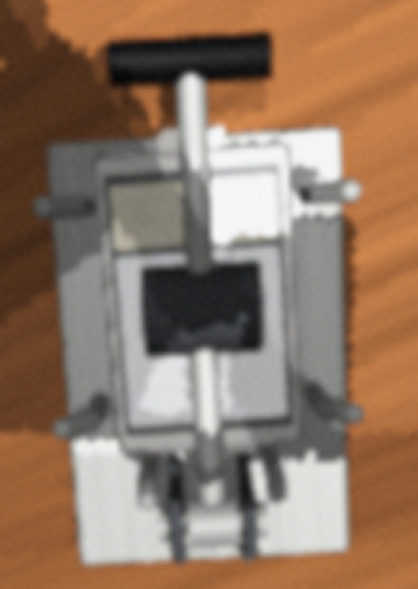

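```bash
python3 - <<'E'
from h import *
from scipy.optimize import least_squares
c=cam("wrist")
P=[([-49,-45,10],(47,143)),([-49,45,10],(341,128)),([85,45,10],(350,550)),([85,-45,10],(83,563)),([-66,-22,50],(108,64)),([-66,22,50],(271,56))]
M=np.array([p for p,_ in P])/1e3; U=np.array([[v/3.8+45,u/3.8+205] for _,(u,v) in P])
def pr(t): 
    r=R.from_euler('z',t[2]).as_matrix(); return np.array([px(c,r@m+[t[0],t[1],0]) for m in M])
f=least_squares(lambda t:(pr(t)-U).ravel(),[.49,.205,-.396]); print(np.round(f.x,4)); print(np.round(f.fun.reshape(-1,2),1))
t=f.x;r=R.from_euler('z',t[2]).as_matrix()
for n,m in dict(bar=[-.066,0,0],bar2=[.115,0,0],hinge=[.062,0,0]).items(): print(n,r@m+[t[0],t[1],0])
E
```

```text
[ 0.4944  0.2047 -0.3406]
[[ 0.1 -0.4]
 [-0.6  0.2]
 [ 0.5  0.2]
 [ 0.9 -0.5]
 [ 0.   0.1]
 [-0.5  0.3]]
bar [0.43224063 0.22672652 0.        ]
bar2 [0.60284272 0.16626226 0.        ]
hinge [0.55288741 0.18396727 0.        ]
```

```bash
python3 -m inch '[[[38,2,0,-0.058],[38,2,0,0],[37,1,20,0],[0,0,60,0],[0,0,50,0],[0,0,0,0]]]' -1; python3 - <<'E'
from h import *
s=observe(); print(s['tool_pos'],s['tool_rot'])
c=cam("wrist"); cv2.imwrite('pics/w2.png',c['img'])
for l,z in dict(finger_bar=.05,holder=0,hinge_pin=.05).items(): print(l,[(np.round(d['at']),d['conf'],np.round(onz(c,d['at'],z)[:2],4)) for d in place_of("wrist",l)[:2]])
t=[.4944,.2047,-.3406]; r=R.from_euler('z',t[2]).as_matrix()
T=s['tool_pos']; print('tcp in holder',r.T@(np.array(T)-[t[0],t[1],0]))
for m in ([-.066,-.022,.05],[-.066,.022,.05],[-.049,-.045,.01],[.085,.045,.01]): print(np.round(px(c,r@np.array(m)+[t[0],t[1],0])))
E
```

```text
time: 4.08
tool_pos: [0.4307, 0.2275, 0.1182]
tool_rot: [-3.137, -0.006, 2.804]
contact_force: [0.2, 0.0, 0.1]
opening: 0.0919
[0.43067056 0.22747149 0.1182184 ] [-3.13698775 -0.00580064  2.80361936]
finger_bar [(array([210., 254.]), 0.89, array([0.4318, 0.225 ])), (array([279., 253.]), 0.16, array([0.4847, 0.2054]))]
holder [(array([258., 261.]), 0.83, array([0.4936, 0.2093])), (array([ 16., 195.]), 0.78, array([0.2858, 0.2285]))]
hinge_pin [(array([ 97., 199.]), 0.82, array([0.3452, 0.2164]))]
tcp in holder [-0.06767534  0.00017437  0.1182184 ]
[209. 226.]
[210. 287.]
[213. 204.]
[344. 302.]
```

```bash
python3 -m inch '[[[-1,0,45,0],[0,0,42,0],[0,0,0,0]]]' -1;  python3 -m inch '[[[0,0,0,0],[0,0,0,0],[0,0,0,0],[0,0,0,0],[0,0,0,0],[0,0,0,0]]]' 1 12; python3 - <<'E'
from h import *
t=[.4944,.2047,-.3406]; r=R.from_euler('z',t[2]).as_matrix()
s=observe(); print('tcp in holder',r.T@(np.array(s['tool_pos'])-[t[0],t[1],0]), r.T@s['contact_force'])
E
```

```text
time: 4.65
tool_pos: [0.4332, 0.2276, 0.0332]
tool_rot: [-3.14, -0.002, 2.804]
contact_force: [-0.8, -0.3, 0.8]
opening: 0.0921
time: 5.4
tool_pos: [0.4335, 0.2268, 0.0337]
tool_rot: [-3.139, -0.0, 2.805]
contact_force: [-1.0, -6.0, 3.4]
opening: 0.044
tcp in holder [-0.0648008   0.00051474  0.03372198] [ 1.11093846 -5.97869097  3.40411818]
```

```bash
python3 -m inch '[[[-1,-1,-16.5,0],[-3,0,-16.5,0],[-5.5,0,-16,0],[-7.5,0,-15,0],[-9,0,-14,0],[-11,0,-12.5,0],[-12.5,0,-11,0],[-14,0,-9.5,0]]]';  python3 -m inch '[[[-15,0,-7.5,0],[-15.5,0,-5.5,0],[-16,0,-3.5,0],[-16.5,0,-1,0],[-16.5,0,1,0],[-16.5,0,3,0],[-16,0,5,0],[0,0,0,0]]]'; python3 - <<'E'
from h import *
t=[.4944,.2047,-.3406]; r=R.from_euler('z',t[2]).as_matrix()
s=observe(); p=r.T@(np.array(s['tool_pos'])-[t[0],t[1],0]); print('tcp in holder',p, r.T@s['contact_force'])
g=p+[0,0,.0188]-[.062,0,.05]; print('ang',np.arctan2(g[2],-g[0]),np.hypot(g[0],g[2]))
E
```

```text
time: 6.4
tool_pos: [0.4928, 0.2054, 0.1447]
tool_rot: [-3.14, -0.002, 2.804]
contact_force: [0.0, -2.3, -4.1]
opening: 0.0437
time: 7.4
tool_pos: [0.6, 0.1669, 0.1527]
tool_rot: [-3.139, 0.0, 2.803]
contact_force: [-1.1, -5.1, 2.1]
opening: 0.0438
tcp in holder [ 0.1121934  -0.00038142  0.15270969] [ 0.68423816 -5.16780297  2.06786561]
ang 1.962528705538936 0.1314685556816239
```

```bash
python3 -m inch '[[[0,0,0,0],[0,0,0,0],[0,0,0,0],[0,0,-30,0],[0,0,-40,0],[0,0,-10,-0.17],[0,0,0,-0.17]]]' -1;  python3 -m inch '[[[7,-56,0,0],[7,-56,0,0],[7,-56,0,0],[7,-56,0,0],[7,-56,0,0],[7,-56,0,0],[7,-53,0,0],[0,0,0,0],[0,0,0,0]]]'; python3 - <<'E'
from h import *
s=observe(); print(s['tool_pos'],s['tool_rot'])
c=cam("wrist"); cv2.imwrite('pics/w3.png',c['img'])
for l,z in dict(mailer_mid=.004,mailer_tab=.004).items(): print(l,[(np.round(d['at']),d['conf'],np.round(onz(c,d['at'],z)[:2],4)) for d in place_of("wrist",l)[:2]])
m=place_of("wrist","mailer_mid")[0]['at']; r0=int(max(0,m[0]-75)); c0=int(max(0,m[1]-75))
print(r0,c0)
cv2.imwrite('pics/w3c.png',cv2.resize(c['img'][r0:r0+150,c0:c0+150],(600,600),interpolation=cv2.INTER_CUBIC))
cs=cam("side"); cv2.imwrite('pics/s3.png',cs['img'])
E
```

```text
time: 8.28
tool_pos: [0.5995, 0.1692, 0.2348]
tool_rot: [3.141, 0.003, -3.133]
contact_force: [-1.1, -1.0, 0.1]
opening: 0.0916
time: 9.4
tool_pos: [0.551, -0.2198, 0.2332]
tool_rot: [3.141, 0.0, -3.14]
contact_force: [0.0, 0.1, 1.4]
opening: 0.0915
[ 0.551017   -0.21975528  0.2331639 ] [ 3.14085272e+00  6.10350194e-05 -3.13963134e+00]
mailer_mid [(array([178., 342.]), 0.96, array([ 0.5667, -0.1151])), (array([122., 251.]), 0.83, array([ 0.5003, -0.2258]))]
mailer_tab [(array([169., 377.]), 0.96, array([ 0.5559, -0.0738])), (array([ 79., 253.]), 0.71, array([ 0.4532, -0.2237]))]
102 267
```

View pics/w3c.png

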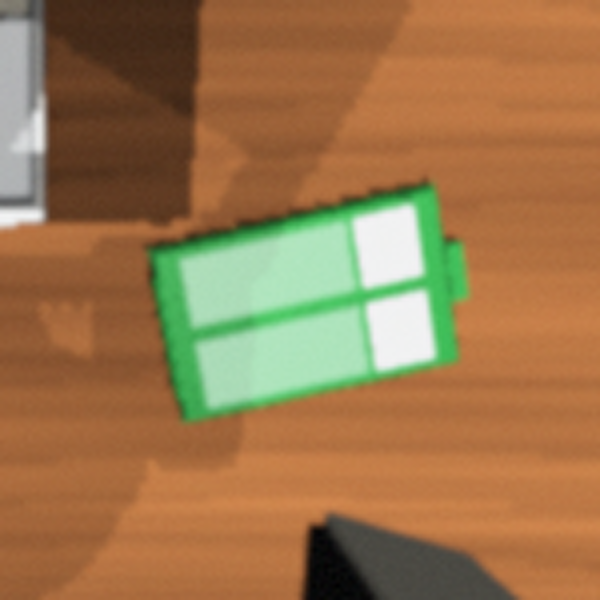

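```bash
python3 - <<'E'
import cv2,numpy as np
a=cv2.imread('pics/w3.png')[57:187,186:316]; b=cv2.imread('pics/s3.png')[170:270,170:270]
cv2.imwrite('pics/w3d.png',np.hstack([cv2.resize(a,(520,520),interpolation=cv2.INTER_CUBIC),np.pad(cv2.resize(b,(280,280)),((0,240),(0,0),(0,0)))]))
E
```

```text
(no output)
```

View pics/w3d.png

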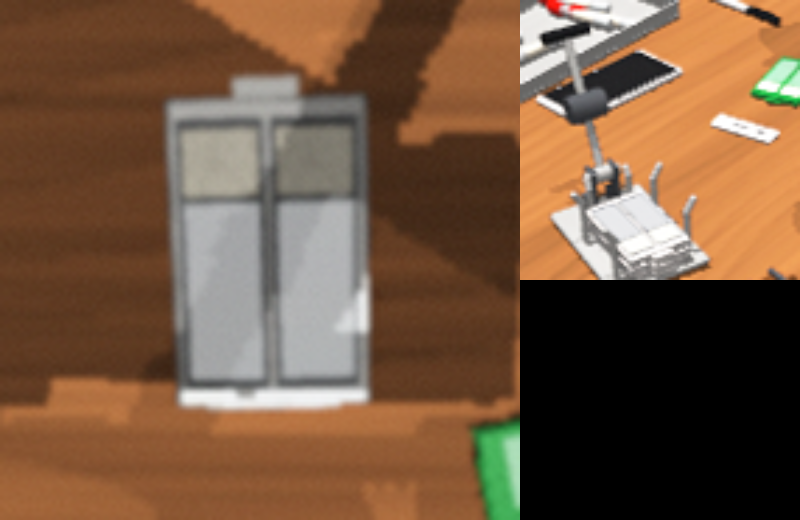

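```bash
python3 - <<'E'
from h import *
from scipy.optimize import least_squares
c=cam("wrist")
P=[([-43,-28,8],(167,100)),([-43,28,8],(368,95)),([43,28,8],(370,403)),([43,-28,8],(180,406))]
M=np.array([p for p,_ in P])/1e3; U=np.array([[v/4+57,u/4+186] for _,(u,v) in P])
def pr(t): 
    r=R.from_euler('z',t[2]).as_matrix(); return np.array([px(c,r@m+[t[0],t[1],0]) for m in M])
f=least_squares(lambda t:(pr(t)-U).ravel(),[.5,-.22,0]); print(np.round(f.x,4)); print(np.round(f.fun.reshape(-1,2),1))
print(c['eye'],observe()['tool_pos'])
E
```

```text
[ 0.4996 -0.2221  0.0268]
[[-0.1 -0.1]
 [-0.   0.2]
 [-0.1 -0.1]
 [ 0.2  0. ]]
[ 0.47599925 -0.22037364  0.39097273] [ 0.55131867 -0.21924136  0.23340613]
```

```bash
python3 -m inch '[[[26,-1,40,-0.025],[26,-0.5,50,0],[0,0,50,0],[0,0,50,0],[0,0,25,0],[0,0,0,0],[0,0,0,0]]]' -1; python3 -c "
from h import *
s=observe(); print(s['tool_pos'],s['tool_rot'])"
```

```text
time: 10.58
tool_pos: [0.5, -0.2228, 0.0194]
tool_rot: [-3.14, 0.002, -3.114]
contact_force: [-0.1, 0.3, 1.3]
opening: 0.0917
[ 0.49996602 -0.22281019  0.01943184] [-3.14048287e+00  1.75005484e-03 -3.11383009e+00]
```

```bash
python3 -m inch '[[[0,0,10,0],[0,0,7,0],[0,0,0,0],[0,0,0,0]]]' -1; python3 -m inch '[[[0,0,0,0],[0,0,0,0],[0,0,0,0],[0,0,0,0],[0,0,0,0],[0,0,0,0]]]' 1 15; python3 -m inch '[[[0,0,-15,0],[0,0,-25,0],[0,0,-30,0],[0,0,0,0],[0,0,0,0]]]'; python3 - <<'E'
from h import *
s=observe(); print(s['tool_pos'],s['tool_rot'])
c=cam("wrist"); a=c['img']; cv2.imwrite('pics/w4.png',a)
c=cam("side"); p=px(c,s['tool_pos']).astype(int); print(p)
b=c['img'][p[0]-60:p[0]+60,p[1]-60:p[1]+60]
cv2.imwrite('pics/g4.png',np.hstack([cv2.resize(b,(384,384),interpolation=2),cv2.resize(a,(416,384))]))
E
```

```text
time: 11.08
tool_pos: [0.4991, -0.2227, 0.0014]
tool_rot: [-3.141, 0.0, -3.114]
contact_force: [-0.3, -0.1, -0.4]
opening: 0.0917
time: 11.82
tool_pos: [0.4991, -0.2226, 0.0013]
tool_rot: [-3.142, 0.0, -3.114]
contact_force: [-0.9, 0.3, 1.0]
opening: 0.0558
time: 12.45
tool_pos: [0.4988, -0.2224, 0.0712]
tool_rot: [3.141, -0.0, -3.114]
contact_force: [-0.5, 0.4, -1.3]
opening: 0.0558
[ 0.49878024 -0.22242309  0.07116438] [ 3.14145190e+00 -9.69574323e-05 -3.11441316e+00]
[171 305]
```

View pics/g4.png

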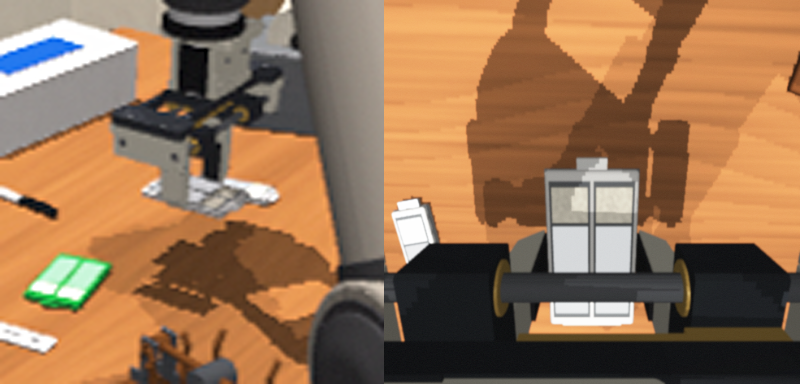

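```bash
python3 -m inch '[[[0,0,-55,0],[0,30,-45,0],[-1,56,-10,0],[-1,56,0,0],[-1,56,0,0],[-1,56,0,0],[-1,56,0,0],[-1,56,0,0],[-1,50,0,0.1],[0,11,0,0.1]]]' ; python3 -m inch '[[[0,0,0,0.168],[0,0,25,0],[0,0,25,0],[0,0,0,0],[0,0,0,0]]]'; python3 - <<'E'
from h import *
s=observe(); t=[.4944,.2047,-.3406]; r=R.from_euler('z',t[2]).as_matrix()
print(s['tool_pos'],s['tool_rot'],r.T@(np.array(s['tool_pos'])-[t[0],t[1],0]), s['opening'])
c=cam("wrist"); a=c['img']; cv2.imwrite('pics/w5.png',a)
for m in ([-49,-45,10],[-49,45,10],[85,45,10],[85,-45,10],[-30,-34,50],[-30,34,50]): print(np.round(px(c,r@np.array(m)/1e3+[t[0],t[1],0]),1) if 0 else np.round(px(c,r@(np.array(m)/1e3)+[t[0],t[1],0]),1))
cv2.imwrite('pics/w5c.png',cv2.resize(a[120:,136:376],None,fx=2.2,fy=2.2,interpolation=cv2.INTER_CUBIC))
E
```

```text
time: 13.8
tool_pos: [0.4945, 0.2073, 0.1801]
tool_rot: [-3.141, -0.002, 2.969]
contact_force: [0.5, -0.0, -0.7]
opening: 0.0559
time: 14.42
tool_pos: [0.4958, 0.2044, 0.1316]
tool_rot: [3.142, 0.0, 2.801]
contact_force: [0.2, 0.3, 0.0]
opening: 0.0556
[0.4958257  0.2044422  0.13156503] [3.14150564e+00 1.91128499e-04 2.80077404e+00] [0.00142992 0.00023327 0.13156503] 0.05563498842210595
[130.  202.5]
[130.  309.4]
[272.2 302.9]
[272.2 208.9]
[160.9 210.1]
[160.9 302. ]
```

View pics/w5c.png

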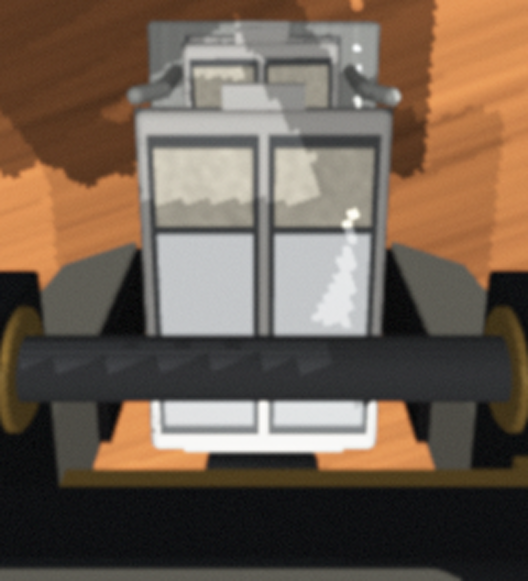

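```bash
python3 -m inch '[[[2,0,20,0],[0,0,25,0],[0,0,20,0],[0,0,15,0],[0,0,5,0],[0,0,0,0],[0,0,0,0]]]' ; python3 -m inch '[[[0,0,3,0],[0,0,2,0],[0,0,1.5,0],[0,0,0,0],[0,0,0,0]]]'; python3 - <<'E'
from h import *
s=observe(); t=[.4944,.2047,-.3406]; r=R.from_euler('z',t[2]).as_matrix()
print(s['tool_rot'],r.T@(np.array(s['tool_pos'])-[t[0],t[1],0]), r.T@s['contact_force'])
E
```

```text
time: 15.35
tool_pos: [0.4942, 0.2052, 0.047]
tool_rot: [3.141, 0.001, 2.801]
contact_force: [0.6, -1.5, -0.1]
opening: 0.0558
time: 15.98
tool_pos: [0.4937, 0.2051, 0.0397]
tool_rot: [3.142, 0.0, 2.801]
contact_force: [-1.2, -0.8, -1.3]
opening: 0.0557
[3.14158547e+00 8.30431799e-05 2.80076936e+00] [-0.00080543  0.00010456  0.03972839] [-0.8289767  -1.1160075  -1.32705491]
```

```bash
python3 -m inch '[[[0,0,2,0],[0,0,1.5,0],[0,0,0,0],[0,0,0,0]]]'; python3 -m inch '[[[0,0,0.7,0],[0,0,0,0],[0,0,0,0]]]'
```

```text
time: 16.48
tool_pos: [0.4937, 0.2051, 0.0362]
tool_rot: [-3.142, 0.0, 2.801]
contact_force: [0.2, 0.4, -1.1]
opening: 0.0558
time: 16.85
tool_pos: [0.4936, 0.2051, 0.0355]
tool_rot: [3.142, 0.0, 2.801]
contact_force: [-0.2, 0.6, 0.4]
opening: 0.0555
```

```bash
python3 -m inch '[[[0,0,0,0],[0,0,0,0],[0,0,0,0],[0,0,0,0],[0,0,-10,0],[0,0,-30,0],[0,0,-50,0],[0,0,-60,0],[0,0,0,0],[0,0,0,0]]]' -1; python3 - <<'E'
from h import *
s=observe(); t=[.4944,.2047,-.3406]; r=R.from_euler('z',t[2]).as_matrix()
print(r.T@(np.array(s['tool_pos'])-[t[0],t[1],0]))
c=cam("wrist"); a=c['img']; cv2.imwrite('pics/w6.png',a)
q=[np.round(px(c,r@(np.array(m)/1e3)+[t[0],t[1],0]),1).tolist() for m in ([-43,-28,42],[-43,28,42],[43,28,42],[43,-28,42])]; print(q)
print([(np.round(d['at']).tolist(),round(d['conf'],2),r.T@(onz(c,d['at'],.166)-[t[0],t[1],0])) for d in place_of("wrist","finger_bar")[:2]])
cr=cv2.resize(a[140:330,176:336],None,fx=3,fy=3,interpolation=cv2.INTER_CUBIC)
sd=cam("side")['img'][170:300,150:290]
cr=np.hstack([cr,np.pad(cv2.resize(sd,(320,297)),((0,cr.shape[0]-297),(0,0),(0,0)))])
cv2.imwrite('pics/w6c.png',cr)
E
```

```text
time: 18.1
tool_pos: [0.4932, 0.205, 0.1856]
tool_rot: [3.142, 0.0, 2.801]
contact_force: [0.3, 0.4, -0.4]
opening: 0.0918
[-1.19147125e-03 -1.09110816e-04  1.85574342e-01]
[[137.4, 225.7], [137.4, 287.0], [225.3, 284.6], [225.3, 227.9]]
[]
```

View pics/w6c.png

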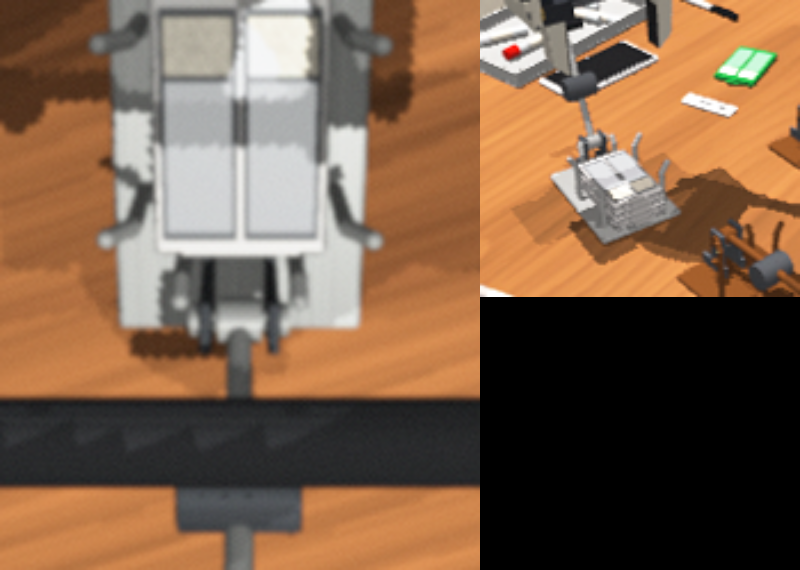

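```bash
python3 -m inch '[[[0,0,-45,0],[-40,0,0,0],[-40,0,0,0],[-36,0,0,0],[0,0,30,0],[0,0,35,0],[0,0,17,0],[0,0,0,0]]]' -1; python3 -m inch '[[[0,0,0,0],[0,0,0,0],[0,0,0,0],[0,0,0,0],[0,0,0,0],[0,0,0,0]]]' 1 12;python3 - <<'E'
from h import *
t=[.4944,.2047,-.3406]; r=R.from_euler('z',t[2]).as_matrix()
s=observe(); p=r.T@(np.array(s['tool_pos'])-[t[0],t[1],0]); print('tcp in holder',p, r.T@s['contact_force'])
g=p+[0,0,.0188]-[.062,0,.05]; print('ang',np.arctan2(g[2],-g[0]),np.hypot(g[0],g[2]))
E
```

```text
time: 19.25
tool_pos: [0.6022, 0.1662, 0.1469]
tool_rot: [-3.14, -0.003, 2.801]
contact_force: [-0.9, -0.0, 0.3]
opening: 0.0919
time: 20.0
tool_pos: [0.6028, 0.1658, 0.1487]
tool_rot: [-3.141, -0.0, 2.801]
contact_force: [-1.1, -3.0, 1.9]
opening: 0.0434
tcp in holder [ 0.11519092 -0.00045263  0.14865014] [-0.05195539 -3.15842482  1.87715768]
ang 1.9960433716999924 0.12893335010969256
```

```bash
python3 -m inch '[[[15.5,0,-6,0],[16.3,0,-3.9,0],[16.5,0,-1.7,0],[16.6,0,0.4,0],[16.4,0,2.6,0],[16,0,4.7,0],[15.2,0,6.7,0]]]';  python3 -m inch '[[[14.2,0,8.6,0],[13,0,10.4,0],[11.5,0,12,0],[10,0,13.4,0],[8,0,14.6,0],[5.3,0,13,0],[3.5,0,12,0],[0,0,0,0]]]'; python3 - <<'E'
from h import *
t=[.4944,.2047,-.3406]; r=R.from_euler('z',t[2]).as_matrix()
s=observe(); p=r.T@(np.array(s['tool_pos'])-[t[0],t[1],0]); print('tcp in holder',p, r.T@s['contact_force'])
g=p+[0,0,.0188]-[.062,0,.05]; print('ang',np.arctan2(g[2],-g[0]),np.hypot(g[0],g[2]))
E
```

```text
time: 20.88
tool_pos: [0.4952, 0.2045, 0.1457]
tool_rot: [3.141, -0.0, 2.801]
contact_force: [2.8, -0.9, -6.1]
opening: 0.0441
time: 21.88
tool_pos: [0.434, 0.2264, 0.0609]
tool_rot: [-3.141, -0.002, 2.801]
contact_force: [-3.1, 4.8, 1.0]
opening: 0.0439
tcp in holder [-0.06420057  0.00031934  0.06094099] [-4.47153422  3.46463447  1.01677938]
ang 0.2314415407322175 0.12965767036799303
```

```bash
python3 -m inch '[[[0.5,0,3,0],[0.5,0,3,0],[0.5,0,2.5,0],[0,0,1.5,0],[0,0,0,0]]]';  python3 -m inch '[[[0,0,1,0],[0,0,1,0],[0,0,0,0],[0,0,0,0]]]'; python3 -m inch '[[[0,0,1,0],[0,0,0,0],[0,0,0,0]]]'
```

```text
time: 22.5
tool_pos: [0.4326, 0.2269, 0.0514]
tool_rot: [-3.142, -0.002, 2.8]
contact_force: [-3.0, 5.1, 0.4]
opening: 0.0436
time: 23.0
tool_pos: [0.4325, 0.227, 0.0497]
tool_rot: [-3.142, -0.002, 2.801]
contact_force: [-5.7, 5.0, 2.2]
opening: 0.0439
time: 23.38
tool_pos: [0.4325, 0.227, 0.0493]
tool_rot: [3.141, -0.002, 2.801]
contact_force: [-6.8, 3.9, 8.1]
opening: 0.0435
```

```bash
python3 -m inch '[[[0,0,-0.6,0],[0,0,0,0]]]';  python3 -m inch '[[[0,0,0,0],[0,0,0,0],[0,0,0,0],[0,0,0,0],[0,0,-20,0],[0,0,-50,0],[-30,0,-60,0],[-30,0,-30,0],[0,0,0,0],[0,0,0,0]]]' -1; python3 - <<'E'
from h import *
s=observe(); t=[.4944,.2047,-.3406]; r=R.from_euler('z',t[2]).as_matrix()
print(r.T@(np.array(s['tool_pos'])-[t[0],t[1],0]))
c=cam("wrist"); a=c['img']; cv2.imwrite('pics/w7.png',a)
print([np.round(px(c,r@(np.array(m)/1e3)+[t[0],t[1],0]),1).tolist() for m in ([-43,-28,42],[-43,28,42],[43,28,42],[43,-28,42],[-65,0,66.6])])
print([(np.round(d['at']).tolist(),round(d['conf'],2),r.T@(onz(c,d['at'],.0666)-[t[0],t[1],0])) for d in place_of("wrist","finger_bar")[:2]])
m=px(c,r@np.array([0,0,.04])+[t[0],t[1],0]).astype(int); r0,c0=max(0,m[0]-95),m[1]-80; print(r0,c0)
cr=cv2.resize(a[r0:r0+190,c0:c0+160],(480,570),interpolation=cv2.INTER_CUBIC)
sd=cam("side")['img'][200:290,170:270]
cr=np.hstack([cr,np.pad(cv2.resize(sd,(320,288),interpolation=2),((0,cr.shape[0]-288),(0,0),(0,0)))])
cv2.imwrite('pics/w7c.png',cr)
E
```

```text
time: 23.62
tool_pos: [0.4326, 0.227, 0.0495]
tool_rot: [3.141, -0.002, 2.8]
contact_force: [-5.2, 4.7, 5.4]
opening: 0.0437
time: 24.88
tool_pos: [0.4871, 0.2068, 0.2039]
tool_rot: [-3.14, -0.002, 2.801]
contact_force: [-0.1, 0.1, 0.1]
opening: 0.0916
[-0.0075372  -0.00047544  0.20394691]
[[142.3, 228.1], [142.3, 285.6], [224.9, 283.5], [224.9, 230.1], [120.7, 257.0]]
[([119.0, 256.0], 0.94, array([-0.06627616, -0.00129499,  0.0666    ]))]
89 176
```

View pics/w7c.png

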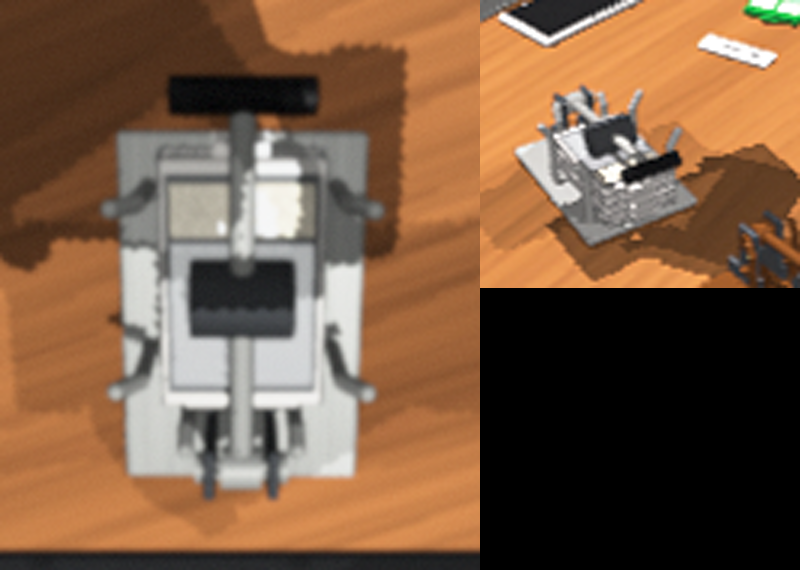

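```bash
python3 -c "
from cell import *
print(hand_in())"
```

```text
the job is handed in; nothing more can be done
None
```

The loose white mailer is now the fourth in the steel holder, with the hold-down arm resting on it. I handed the job in at about 25 s of the 72 s allowed; no verdict came back.

- **How it was done:** I took the finger bar by its ends, swung the arm back to its stop and set the mailer on the pile, tab to the front. Then I took the bar again and followed its arc down until the arm rested, with 5–8 N on the gripper, before letting go.
- **Mailer:** In the last wrist picture it lies flat and square between the guide rods. Its edges are within about 2 pixels (roughly 2 mm) of where a centred mailer should be.
- **Arm:** The finger bar was found about 1–2 mm from its expected place, assuming the arm rests on four mailers. The gripper was clear, with contact force near zero.
- **Other things on the table:** The robot went near none of them, and the ones in view looked unmoved. I did not check each one.
- **Disagreement:** The image networks scored the green decoy mailer highest in most views, and the brown holders highest in some. I chose the white mailer and the steel holder by colour from the pictures.

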